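# Load the odour trap and hold the fermenting jar's lid at its vent position

## Task

Get the fermenting station ready to let its gas off: lay the grey filter cartridge in the station's open drawer, let go of it and slide the drawer fully shut. Then take the lid with the bar handle, press its two lugs down through the notches of the jar's collar and turn it clockwise (seen from above) to the vent mark, halfway between the notches and the lock; never turn it so far that it clicks into the lock. Finish while still gripping the lid and holding it still at the vent mark, and leave the other jars, bottles and bits where they stand.

Things in the scene. Friction and masses are not known exactly. Their poses are not given: they have to be found in the camera images.
- jar_mouth (a point): Centre of the fixed fermenting jar's mouth, level with the top of its steel collar, 122 mm above the bench; z up. Jar 104 mm across. Collar opening 72 mm across; its inward flange is 8 mm thick, below it 90 mm across. Directions from this x axis, counter-clockwise, repeating every 180 deg: notches 80 deg, vent mark 40 deg, lock 0 deg. Walls stop the lugs beyond notch and lock.
- notch (a point): Middle of one of the two facing notches in the collar's flange, 41 mm from the jar's axis, level with the collar top. Each is 20 mm wide and lets a lug of the lid through; a thin dark rib on the rim at each side of it. Lugs pressed down through the notches can turn clockwise only, under the flange; 80 deg on is the lock. Frame as jar_mouth.
- vent_mark (a point): One of the two facing vent marks, a thicker dark rib on the collar's rim, 50 mm from the jar's axis, 40 deg clockwise of a notch and 40 deg before the lock. The bar handle points along the two marks when the lid is at the vent position. In the last 5 deg before the lock the lid springs up 3 mm into a recess: the lock click. Frame as jar_mouth.
- follower: Black sprung disc inside the jar's mouth, 56 mm across; origin on its top, 6 mm below the collar top at rest. It pushes the lid up with 3 N at first touch and 8 N when the lid is fully down: press the lid down until its disc meets the collar top (10 mm below first touch) and stay down while turning.
- lid: Loose aluminium lid, 160 g, upright. Origin: centre of the underside. Plug 66 mm across, 16.5 high; at its foot two lugs along +x and -x, 82 mm over both, 14 wide, 6 high; disc 88 across, 16.5 to 22.5 mm up; bar handle along x, 64 long, 16 thick, 22.5 to 55.5 mm up. Same after half a turn. Origin below jar_mouth: 16.5 mm fully pressed, 14 with lugs up against the flange, 11 locked.
- drawer_floor (a point): Centre of the white drawer's inner floor, 22 mm above the bench, moving with it; x points into the grey housing (the way it shuts), z up. Inside 102 mm (x) by 104 (y), walls 30 mm high, front panel 50 mm high. Housing top 82 mm above the bench; its front face is at x = -50 mm of this frame when shut. The jar's axis is 200 mm to +y of the drawer's middle line.
- cartridge: Loose grey plastic filter cartridge, a flat block 64 x 36 x 26 mm (x, y, z), 80 g, lying flat; origin at the centre of its underside.
- drawer (a joint): How far the station's drawer is open, m: 0 shut, 0.12 fully open; it slides along the -x direction of point drawer_floor to open, with about 1.2 N of friction, stays where left.
- drawer_pull (a point): Middle of the outer face of the drawer's pull, a ledge 70 mm wide (y), 16 mm high, standing 12 mm out from the drawer front; 52 mm above the bench, 74 mm from drawer_floor towards -x. Push here towards +x to shut.
- screw_lid: Bystander: plain white screw lid, 72 mm across, 15 mm high, no handle and no lugs; origin under its centre.
- amber_bottle: Bystander: brown glass bottle, 52 mm across, 108 mm high; origin under its centre.
- preserving_jar: Bystander: clear closed glass jar, 84 mm across, 130 mm high; origin under its centre.
- swing_bottle: Bystander: small clear bottle with a white stopper, 72 mm across, 137 mm high; origin under its centre.
- shaker: Bystander: glass shaker with a steel top, 68 mm across, 104 mm high; origin under its centre.
- seal_ring: Bystander: black rubber sealing ring lying flat, 80 mm across, 8 mm high; origin under its centre.
Things that resemble listed ones, but are neither listed nor needed, are in the scene too. Leave any green look-alike of the lid alone. Several things look just like the cartridge: the one meant starts nearest to the robot's base.

How it is judged:
On the way, in this order (a step that is already met when the one before it is completed fails the run):
1. the cartridge lies in the drawer, let go of (x of cartridge in the frame of drawer_floor between -0.05 and 0.05 m and y of cartridge in the frame of drawer_floor between -0.05 and 0.05 m and z of cartridge in the frame of drawer_floor between -0.006 and 0.008 m and contact force between the fingers and cartridge below 0.1 N and value of joint drawer above 0.03 m), for 0.2 s.
2. the drawer is shut with the cartridge in it (x of cartridge in the frame of drawer_floor between -0.05 and 0.05 m and y of cartridge in the frame of drawer_floor between -0.05 and 0.05 m and z of cartridge in the frame of drawer_floor between -0.006 and 0.008 m and value of joint drawer below 0.005 m), for 0.2 s.
3. the lid is pressed in through the notches, not yet turned (horizontal distance between lid and jar_mouth below 0.006 m and z of lid in the frame of jar_mouth between -0.019 and -0.0125 m and angle between lid's own z axis and vertical below 0.1 rad and angle between the x axis of lid and the x axis of jar_mouth, either way round above 1.2 rad), for 0.1 s.
At the end, for the whole second after the job is handed in: Lid in the collar within 6 mm of its axis, origin 12.5 to 19 mm below the mouth, tilt under 0.1 rad, handle 0.52 to 0.88 rad short of the lock, at rest, gripped with over 3 N; drawer within 5 mm of shut, cartridge on its floor (all of step 2 and horizontal distance between lid and jar_mouth below 0.006 m and z of lid in the frame of jar_mouth between -0.019 and -0.0125 m and angle between lid's own z axis and vertical below 0.1 rad and angle between the x axis of lid and the x axis of jar_mouth, either way round between 0.52 and 0.88 rad and contact force between the fingers and lid above 3 N and angular speed of lid below 0.15 rad/s and linear speed of lid below 0.02 m/s); the arm keeps its last pose, push and grip.
It fails at once if the lid is turned into the lock (horizontal distance between lid and jar_mouth below 0.01 m and z of lid in the frame of jar_mouth below -0.008 m and angle between the x axis of lid and the x axis of jar_mouth, either way round below 0.12 rad).
It fails at once if a bystander is shifted by more than 30 mm (distance of any of screw_lid, amber_bottle, preserving_jar, swing_bottle, shaker, seal_ring from where it was at the start of the episode above 0.03 m).
It also fails if it takes over 72 s, if anything falls off the work surface, if the arm or the gripper's body presses on something with over 40 N, if the wrist force passes 120 N, or if a joint passes its speed limit or range.

## Robot

A 6-joint arm with a two-finger parallel gripper is mounted at the origin on the work surface. World frame = base frame: x ahead of the robot, y to its left, z up, the work surface at z = 0. Lengths are in m, angles in rad, forces in N, time in s.
With the tool pointing down it reaches from about 0.35 to 0.975 m from the base axis. Payload 4.9 kg.
Tool frame: the origin (TCP) lies at the very end of the fingers, on their centre line; the grasp point (between the pads) lies 19 mm behind it (ctrl.grip_point_offset is the distance from the TCP to the grasp point, in m); z points along the fingers, y is the line along which they close (so a half turn about z gives the same grasp; the last joint's range is limited). The gripper opens to 85 mm and grips with 20 to 120 N. Pads are 22 mm wide; open, the fingers measure 114 mm over their backs; the gripper's body (76 mm by 85 mm) begins 54 mm behind the grasp point. The pads swing forward as they close: fully open they stand 13 mm farther back than shut.
Start: joints at [-1.326, 0.053, 1.613, -0, 1.476, -0.119], TCP at [0.222, -0.584, 0.231] pointing down, gripper open.
Joint ranges: [-3.01, 3.01], [-1.01, 2.22], [0.06, 2.58], [-1.02, 4.17], [0.09, 2.62], [-3.14, 3.14]. Speed limits (rad/s): [2.57, 2.57, 3.14, 3.14, 3.14, 3.14].

## Interface

Orientations are given as a rotation vector (axis times angle).
In Python, from station import ctrl gives the robot as it stands.
- The arm moves only by the tool send_rows, never from a script. Its argument "rows" is a list of rows, each a list of 3 entries, a list of its own where there are three numbers: the finger opening in cm, from 0 to 8.54, then the shift along the tool's x, y, z in cm, then the turn about the tool's z in degrees. A call has 1 to 10 rows; each row shifts and turns the commanded pose from where the row before left it, along the tool's axes as they then stand; what a row does not reach is not made up. A row lasts 1/8 s, in which the tool goes at most 62.5 mm and 10.7 degrees, less where a joint would pass 70% of its speed; a pose out of reach is approached as far as the arm can. A call with a gripper value outside its range is refused whole. The fingers move at their own pace and stop on an object; "newtons" is the grip in N (left out, the last holds). Time passes only in rows, so rows that do not move let the fingers close. It gives the time, the measured TCP pose, the force, the opening and the grip force at its end, in the units of the state.
- ctrl.get_obs(): the state, without advancing time (a new reading comes with each control period).
- ctrl.get_image(name): name is "side" or "top" or "wrist"; returns a dict with "frame" (384x512x3 uint8, red, green, blue), "range_z" (384x512 float32, m along the optical axis (not along the pixel's ray), 0 where there is no reading), "fx", "fy", "cx", "cy" (pixels), "cam_to_world" (4x4, takes a point from camera to world coordinates). Camera axes: x right, y down, z forward; pixel columns grow to the right and rows downward; lengths in m; the calibration is good to about 2 mm. A picture is of the moment at which its call begins.
- ctrl.finish_job(): hands the job in; it is judged then, once.
The state is a dict: "t": time; "q": joint angles; "dq": joint speeds; "effort": joint torques, N m; "tool_pos": TCP position; "tool_rot": TCP orientation; "contact_force": force on the tool from outside, world axes, zero at the start; "wrist_torque": the same for the moment, N m; "opening": finger opening in m; "grip_force": force on a finger pad.
Only numpy, scipy, OpenCV 4.12 (cv2) and the standard library are available. Lean on these libraries where they do the work, as an engineer would, in place of code of your own. Each camera call takes 0.05 s, during which the arm holds its last target. There are 200 camera calls.

## Working session

There is one attempt and no reset: what is moved stays moved. The work goes in short steps, Python scripts to look and compute and a tool call to move; the robot and the scene stay as the last step left them, time stands still between calls to the robot, and variables do not carry over. Pictures are saved under pics/ and viewed, at most 10 in all, crops included, and the job is handed in when it is done.

Besides the shell and the picture viewer there is one more tool, called after "Request:" in YAML: its name, and indented under it one key for each argument. send_rows: Moves the arm, as the interface text tells. Its arguments: {"type":"object","properties":{"rows":{"type":"array","items":{"type":"array"}},"newtons":{"type":"number"}},"required":["rows"]}

```bash
mkdir -p pics
cat > h.py <<'E'
import numpy as np, cv2
from scipy.spatial.transform import Rotation as R
from station import ctrl
def cloud(im):
    z=im["range_z"]; v,u=np.indices(z.shape)
    p=np.stack([(u-im["cx"])/im["fx"]*z,(v-im["cy"])/im["fy"]*z,z],-1)
    T=np.array(im["cam_to_world"]); w=p@T[:3,:3].T+T[:3,3]; w[z<=0]=np.nan
    return w
def ray(im,u,v,h):
    T=np.array(im["cam_to_world"]); d=T[:3,:3]@np.array([(u-im["cx"])/im["fx"],(v-im["cy"])/im["fy"],1]); o=T[:3,3]
    return o+d*(h-o[2])/d[2]
def save(im,n,k=1.5): cv2.imwrite("pics/"+n,cv2.resize(im["frame"][...,::-1],None,fx=k,fy=k))
E
python3 - <<'E'
from h import *
for n in("top","side"):
    im=ctrl.get_image(n); save(im,n+"1.png"); np.save(n+".npy",im,allow_pickle=True)
    T=np.array(im["cam_to_world"]);print(n,T.round(3).tolist(),im["fx"])
print(ctrl.get_obs())
E
```

```text
top [[-0.004, -0.988, 0.156, 0.317], [-1.0, 0.004, 0.003, -0.009], [-0.004, -0.156, -0.988, 1.337], [0.0, 0.0, 0.0, 1.0]] 384.6233059345133
side [[0.935, -0.273, 0.226, 0.231], [-0.355, -0.712, 0.607, -0.767], [-0.004, -0.647, -0.762, 1.061], [0.0, 0.0, 0.0, 1.0]] 357.63525706736834
{'t': 0.1, 'q': array([-1.32600610e+00,  5.32873042e-02,  1.61417526e+00, -4.88976118e-06,
        1.47600203e+00, -1.19010468e-01]), 'dq': array([-6.24502546e-05, -2.10547806e-03, -3.67191502e-03,  7.15531241e-04,
       -6.27623185e-04,  4.55340176e-04]), 'effort': array([ 6.40946673e-04, -3.94899523e+01, -3.71365035e+01, -5.68546955e-05,
        3.90487723e-03, -1.19419408e-06]), 'tool_pos': array([ 0.22224632, -0.58353816,  0.23017706]), 'tool_rot': array([-3.08792445e+00, -5.67973442e-01,  1.92318159e-04]), 'contact_force': array([ 0.42250032, -0.37360296, -0.30332348]), 'wrist_torque': array([-0.01387752, -0.01377269,  0.00888222]), 'grip_force': 0.0, 'opening': 0.08551986145576397}
```

View pics/top1.png

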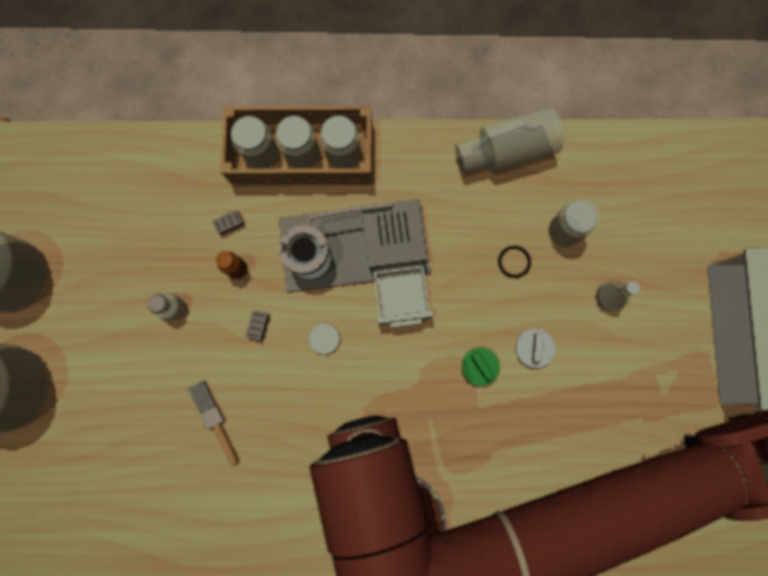

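View pics/side1.png

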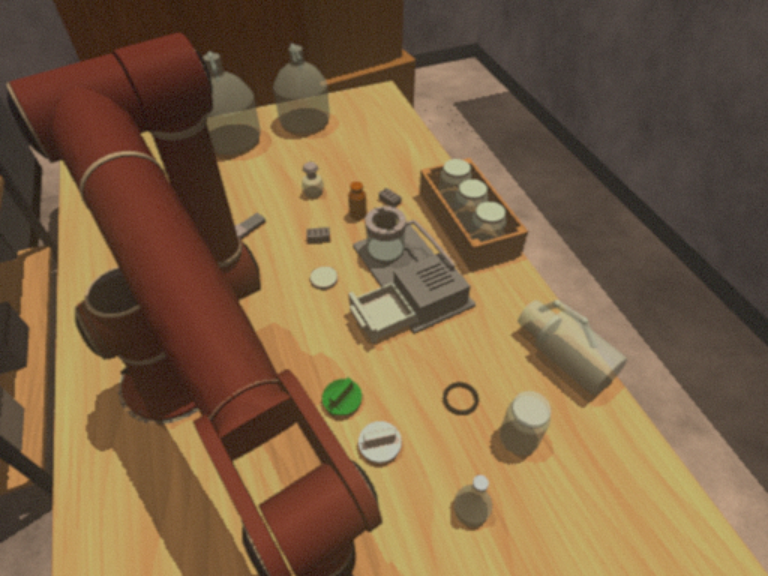

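Top view (768x576): cartridge candidates at (258,326) and (229,222), with (258,326) the nearer to the base. Lid with bar at (535,349), green look-alike at (481,367), jar at (304,250), drawer at (403,297), pull at (405,322).

Run:
```python
from h import *
im=np.load("top.npy",allow_pickle=True).item(); w=cloud(im); f=im["frame"]
def near(u,v,r,lo,hi):
    u,v=u/1.5,v/1.5; V,U=np.indices(w.shape[:2])
    m=(np.hypot(U-u,V-v)<r/1.5)&(w[...,2]>lo)&(w[...,2]<hi); return w[m],np.argwhere(m)
def rect(n,P):
    (c,s,a)=cv2.minAreaRect((P[:,:2]*1000).astype(np.float32)); print(n,len(P),"c",np.round(c,1),"size",np.round(s,1),"ang",round(a,1),"z",np.median(P[:,2]).round(4))
rect("cart",near(258,326,25,.018,.035)[0])
rect("cart2",near(229,222,25,.018,.035)[0])
rect("lid bar",near(535,349,30,.040,.07)[0])
rect("lid disc",near(535,349,35,.012,.03)[0])
P=near(304,250,45,.112,.135)[0]; rect("collar",P)
rect("housing",near(395,230,80,.074,.09)[0])
rect("drawer floor",near(403,295,35,.012,.03)[0])
rect("drawer front",near(405,315,40,.055,.068)[0])
rect("pull+front",near(405,315,40,.045,.08)[0])
V,U=np.indices(w.shape[:2])
# colour-based lid disc centre and collar circle fit
d,_=cv2.projectPoints if False else (None,None)
x=P[:,:2]; A=np.c_[2*x,np.ones(len(x))]; r=np.hypot(*(x-np.median(x,0)).T)
hull=cv2.convexHull((x*1000).astype(np.float32)); print("collar circ",cv2.minEnclosingCircle(hull))
for k,(u,v) in dict(screw=(324,339),amber=(230,264),swing=(615,295),shaker=(165,307),pres=(577,222),ring=(514,262),green=(481,367)).items(): print(k,w[int(v/1.5),int(u/1.5)].round(3))
a=f[140:195,175:235]; b=f[205:260,325:385]; 
cv2.imwrite("pics/c1.png",np.hstack([cv2.resize(a,(400,367),interpolation=2),cv2.resize(b,(400,367),interpolation=2)])[...,::-1])
```

```text
cart 192 c [438.  310.4] size [36.6 62.9] ang 75.8 z 0.0258
cart2 190 c [682.2 386.8] size [37.3 64.2] ang 25.7 z 0.0256
lid bar 112 c [ 384.1 -323.6] size [16.9 63.9] ang 82.8 z 0.0542
lid disc 398 c [ 383.7 -325.2] size [86.2 81.5] ang 89.5 z 0.022
collar 640 c [593.9 191.8] size [104.5 102.5] ang 27.6 z 0.1199
housing 1605 c [690.7  35.8] size [225.8 258.1] ang 89.0 z 0.0818
drawer floor 900 c [514.  -27.6] size [138.4 119.3] ang 7.1 z 0.0214
drawer front 96 c [467.7 -27.8] size [ 75.5 119.4] ang 1.5 z 0.0607
pull+front 285 c [479.3 -24.5] size [ 94.8 124.1] ang 8.7 z 0.0648
collar circ ((593.2410278320312, 192.17860412597656), 53.29787826538086)
screw [0.406 0.157 0.014]
amber [0.564 0.354 0.107]
swing [ 0.499 -0.492  0.074]
shaker [0.473 0.492 0.098]
pres [ 0.647 -0.395  0.134]
ring [ 0.589 -0.285 -0.001]
green [ 0.343 -0.191  0.062]
```

View pics/c1.png

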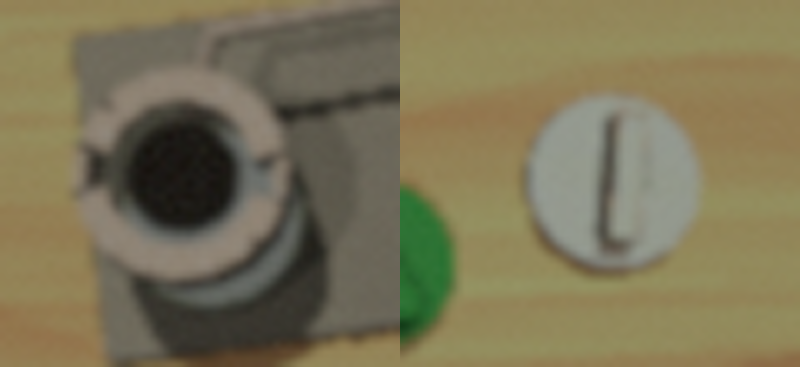

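Left crop shows the collar with its notches near left and right (about (90,165) and (270,165)), so they lie nearly along world y. Right crop shows the aluminium lid with its bar nearly along world x. The cartridge height (26 mm) and size match. Moving now.

Request:
send_rows:
  rows:
    - [8.5,[3.85,-3.7,0],0]
    - [8.5,[3.85,-3.7,0],0]
    - [8.5,[3.85,-3.7,0],0]
    - [8.5,[3.85,-3.7,0],0]
    - [8.5,[3.85,-3.7,0],0]
    - [8.5,[3.85,-3.7,0],0]
    - [8.5,[3.85,-3.7,0],0]
    - [8.5,[3.85,-3.7,0],0]
    - [8.5,[3.85,-3.7,0],0]
    - [8.5,[3.85,-3.7,0],0]
  newtons: 40

```text
t: 1.35
tool_pos: [0.4508, -0.0995, 0.231]
tool_rot: [3.09, 0.568, -0.0]
contact_force: [0.7, -0.9, 1.2]
opening: 0.0852
grip_force: 0.0
```

Request:
send_rows:
  rows:
    - [8.5,[1.7,-4.8,0],-10]
    - [8.5,[2.5,-4.4,0],-10]
    - [8.5,[3.2,-3.9,0],-10]
    - [8.5,[3.9,-3.3,0],-10]
    - [8.5,[4.4,-2.5,0],-10]
    - [8.5,[4.7,-1.7,0],-10]
    - [8.5,[4.9,-0.9,0],-10]
    - [8.5,[3.5,0,0],-10]
    - [8.5,[0,0,0],-10]
    - [8.5,[0,0,0],-10]

```text
t: 2.6
tool_pos: [0.4428, 0.2876, 0.2305]
tool_rot: [-1.541, -2.737, 0.002]
contact_force: [-0.1, 0.2, 0.6]
opening: 0.0849
grip_force: 0.0
```

```bash
cat >> h.py <<'E'
def plan(x,y,z,ydeg=None):
    o=ctrl.get_obs(); M=R.from_rotvec(o["tool_rot"]).as_matrix()
    s=M.T@(np.array([x,y,z])-o["tool_pos"])*100
    cur=np.degrees(np.arctan2(M[1,1],M[0,1])); t=0 if ydeg is None else -((ydeg-cur+90)%180-90)
    print("shift cm",s.round(2),"turn",round(t,1),"cur y ang",round(cur,1),"q6",o["q"][5].round(2),"tilt",np.degrees(np.arccos(-M[2,2])).round(2))
def rect(n,P):
    (c,s,a)=cv2.minAreaRect((P[:,:2]*1000).astype(np.float32)); print(n,len(P),"c",np.round(c,1),"size",np.round(s,1),"ang",round(a,1),"z",np.median(P[:,2]).round(4))
E
python3 - <<'E'
from h import *
a=ctrl.get_image("top"); b=ctrl.get_image("wrist"); np.save("top2.npy",a,allow_pickle=True)
cv2.imwrite("pics/c2.png",cv2.resize(np.vstack([a["frame"],b["frame"]]),(400,600),interpolation=3)[...,::-1])
w=cloud(b); f=b["frame"].astype(int)
m=(w[...,2]>.018)&(w[...,2]<.034)&(np.hypot(w[...,0]-.438,w[...,1]-.310)<.05)
rect("cart wrist",w[m])
# drawer from first top view: white
im=np.load("top.npy",allow_pickle=True).item(); w=cloud(im); f=im["frame"].astype(int)
x=w[...,0];y=w[...,1];z=w[...,2]
print("colours",f[198,268],f[157,240],f[213,340])
V,U=np.indices(x.shape)
m=(abs(z-.0215)<.006)&(abs(U-269)<22)&(abs(V-197)<22); rect("floor",w[m])
m=(abs(z-.082)<.005)&(y<.1)&(x>.54)&(x<.8); rect("housing top",w[m])
m=(z>.044)&(z<.08)&(x>.4)&(x<.52)&(abs(y+.03)<.1); rect("front",w[m])
E
```

```text
cart wrist 1424 c [440.7 312. ] size [35.6 63.5] ang 76.2 z 0.0258
colours [149 154 136] [108 104  90] [147 137  92]
floor 837 c [514.6 -19.3] size [133.4 125.1] ang 4.2 z 0.0215
housing top 1495 c [ 675.4 -322.5] size [850.8 245.5] ang 88.4 z 0.0818
front 285 c [475.6 -27.7] size [ 90.3 124.1] ang 2.4 z 0.0648
```

View pics/c2.png

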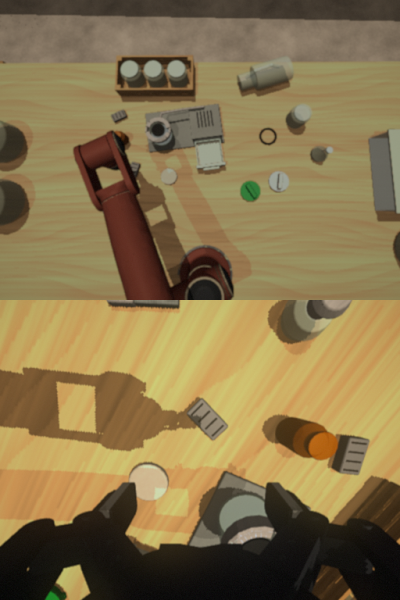

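The second top view (upper half) shows no further cartridges in the area the arm hid before. The wrist view (lower half) shows the wanted one at about (208,419). It measures (440,311) mm with its short axis at 76°.

Run:
```python
from h import *
plan(.440,.3115,.003,76)
```

```text
shift cm [ 2.24  1.02 22.76] turn -45.1 cur y ang 30.9 q6 -0.1 tilt 0.07
```

Request:
send_rows:
  rows:
    - [6,[2.24,1.02,0],0]
    - [6,[0,0,3.5],-10]
    - [6,[0,0,3.5],-10]
    - [6,[0,0,3.5],-10]
    - [6,[0,0,3.0],-10]
    - [6,[0,0,3.0],-5.1]
    - [6,[0,0,2.5],0]
    - [6,[0,0,2.0],0]
    - [6,[0,0,1.3],0]
    - [6,[0,0,0.46],0]

```text
t: 3.95
tool_pos: [0.4402, 0.3112, 0.0029]
tool_rot: [-0.387, -3.117, 0.001]
contact_force: [-0.6, -0.2, 0.6]
opening: 0.0602
grip_force: 0.0
```

Request:
send_rows:
  rows:
    - [6,[0,0,0],0]
    - [2,[0,0,0],0]
    - [2,[0,0,0],0]
    - [2,[0,0,0],0]
    - [2,[0,0,0],0]
    - [2,[0,0,0],0]
    - [2,[0,0,0],0]

```text
t: 4.82
tool_pos: [0.4415, 0.312, 0.0049]
tool_rot: [0.384, 3.116, 0.002]
contact_force: [-0.6, -0.5, 6.3]
opening: 0.0355
grip_force: 42.5
```

Run:
```python
from h import *
plan(.440,.3115,.003,76)
im=np.load("top2.npy",allow_pickle=True).item(); w=cloud(im); x=w[...,0];y=w[...,1];z=w[...,2]
# housing front: per y-bin min x of tall housing points; drawer rim points; pull
m=(abs(z-.082)<.005)&(y<.1)&(y>-.15)&(x>.5)&(x<.8); rect("housing",w[m])
P=w[m]; print(P[:,:2].min(0),P[:,:2].max(0))
for b in np.arange(-.09,.05,.02):
    q=P[(P[:,1]>b)&(P[:,1]<b+.02)]; print(b.round(2),len(q),q[:,0].min().round(4) if len(q) else 0, q[:,0].max().round(4) if len(q) else 0)
m=(z>.014)&(z<.08)&(x>.42)&(x<.60)&(y<.06)&(y>-.12)
cv2.imwrite("pics/m.png",m*255)
for a in np.arange(.45,.6,.015):
    q=w[m&(abs(x-a)<.0075)]; print(a.round(3),q[:,1].min().round(4),q[:,1].max().round(4))
q=w[(z>.062)&(z<.08)&(x>.42)&(x<.52)&(abs(y+.02)<.1)]; rect("front panel top",q)
q=w[(z>.048)&(z<.066)&(x>.40)&(x<.52)&(abs(y+.02)<.1)]; rect("pull",q)
```

```text
shift cm [ 0.13 -0.09  0.18] turn -0.1 cur y ang 75.9 q6 -0.85 tilt 0.11
housing 1469 c [684.4   6.3] size [244.2 141.1] ang 12.7 z 0.0816
[ 0.56367484 -0.07505041] [0.79544843 0.09973078]
-0.09 14 0.5767 0.6118
-0.07 191 0.5764 0.7157
-0.05 230 0.5729 0.713
-0.03 237 0.5709 0.7126
-0.01 222 0.5667 0.7096
0.01 217 0.5637 0.6957
0.03 221 0.5639 0.7882
0.05 125 0.5638 0.7954
0.45 -0.0902 0.032
0.465 -0.0907 0.0293
0.48 -0.0788 0.0326
0.495 -0.0789 0.0328
0.51 -0.0756 0.0361
0.525 -0.0757 0.0361
0.54 -0.0726 0.0548
0.555 -0.0815 0.058
0.57 -0.0852 0.0583
0.585 -0.0815 0.0553
front panel top 159 c [446.1 -29.6] size [ 22.  124.2] ang 7.8 z 0.071
pull 128 c [479.2 -26.1] size [ 92.6 115.3] ang 7.2 z 0.0572[ WARN:0@0.161] global loadsave.cpp:1063 imwrite_ Unsupported depth image for selected encoder is fallbacked to CV_8U.
```

Request:
send_rows:
  rows:
    - [2,[0,0,-3],0]
    - [2,[0,0,-5],0]
    - [2,[0,0,-6],0]
    - [2,[0,0,0],0]

```text
t: 5.32
tool_pos: [0.4438, 0.3133, 0.1499]
tool_rot: [0.383, 3.109, 0.01]
contact_force: [-0.1, -0.6, 0.1]
opening: 0.0354
grip_force: 41.8
```

Run:
```python
from h import *
plan(.4993,-.0222,.145,97.6)
```

```text
shift cm [-13.52 -31.2    0.37] turn -21.7 cur y ang 75.9 q6 -0.85 tilt 0.64
```

Request:
send_rows:
  rows:
    - [2,[-2.25,-5.2,0],0]
    - [2,[-2.25,-5.2,0],0]
    - [2,[-2.25,-5.2,0],0]
    - [2,[-2.25,-5.2,0],0]
    - [2,[-2.25,-5.2,0],0]
    - [2,[-2.27,-5.2,0],0]
    - [2,[0,0,0],-7.3]
    - [2,[0,0,0],-7.2]
    - [2,[0,0,0],-7.2]
    - [2,[0,0,0],0]

```text
t: 6.58
tool_pos: [0.495, -0.0238, 0.1421]
tool_rot: [0.207, -3.132, -0.001]
contact_force: [-0.5, -0.6, -0.4]
opening: 0.0355
grip_force: 41.8
```

Run:
```python
from h import *
plan(.4993,-.0222,.029,97.6)
b=ctrl.get_image("wrist"); w=cloud(b); x,y,z=w[...,0],w[...,1],w[...,2]
save(b,"w3.png",1.2)
m=(z>.06)&(z<.08)&(x>.42)&(x<.49)&(abs(y+.02)<.1); 
if m.sum()>20: rect("front",w[m])
t=ctrl.get_image("top"); w=cloud(t);x,y,z=w[...,0],w[...,1],w[...,2]
m=(z>.110)&(z<.135)&(np.hypot(x-.593,y-.192)<.07); rect("collar",w[m])
```

```text
shift cm [-0.47  0.09 11.3 ] turn -0.0 cur y ang 97.6 q6 -1.9 tilt 0.15
front 3071 c [448.4 -27.2] size [ 22.7 125.8] ang 7.5 z 0.0715
collar 655 c [593.8 191.6] size [104.1 102.3] ang 29.2 z 0.1199
```

View pics/w3.png

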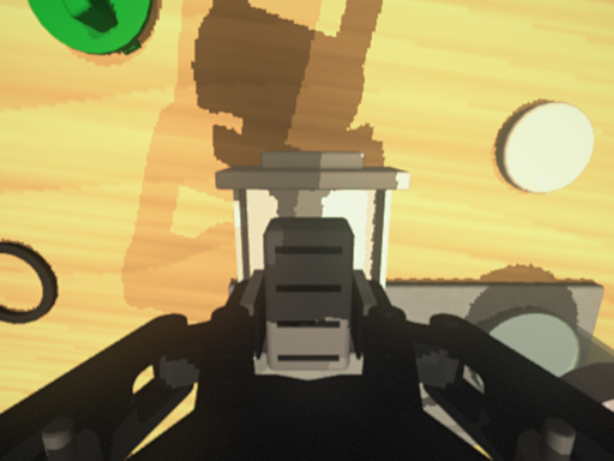

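The wrist view shows the cartridge above the open drawer, centred between its walls (238–387). The front panel is at row 178 and the pull at row 160.

Request:
send_rows:
  rows:
    - [2,[-0.9,0.15,2],0]
    - [2,[0,0,3],0]
    - [2,[0,0,3],0]
    - [2,[0,0,2],0]
    - [2,[0,0,1.0],0]
    - [2,[0,0,0.25],0]
    - [2,[0,0,0],0]

```text
t: 7.55
tool_pos: [0.5053, -0.0213, 0.0319]
tool_rot: [-0.209, 3.134, -0.0]
contact_force: [-0.3, -0.1, -1.0]
opening: 0.0353
grip_force: 41.8
```

Request:
send_rows:
  rows:
    - [2,[0,0,0.3],0]
    - [2,[0,0,0],0]
    - [4.8,[0,0,0],0]
    - [4.8,[0,0,0],0]
    - [4.8,[0,0,0],0]
    - [4.8,[0,0,-1],0]
    - [4.8,[0,0,-4],0]
    - [4.8,[0,0,-5],0]
    - [4.8,[0,0,0],0]

```text
t: 8.68
tool_pos: [0.5084, -0.0219, 0.1344]
tool_rot: [-0.209, 3.124, -0.004]
contact_force: [-0.6, 0.0, 0.1]
opening: 0.048
grip_force: 0.0
```

Run:
```python
from h import *
b=ctrl.get_image("wrist"); w=cloud(b); x,y,z=w[...,0],w[...,1],w[...,2]
m=(abs(z-.048)<.005)&(np.hypot(x-.505,y+.021)<.04); rect("cart",w[m])
m=(z>.056)&(z<.08)&(x>.41)&(x<.49)&(abs(y+.02)<.1); rect("front",w[m])
m=(z>.055)&(z<.064)&(x>.41)&(x<.49)&(abs(y+.02)<.1); rect("pull",w[m])
plan(.41,-.0315,.13,97.5)
```

```text
cart 2941 c [504.1 -21.2] size [64.2 35.7] ang 6.7 z 0.0478
front 4416 c [447.8 -27. ] size [ 23.8 126.1] ang 7.6 z 0.0711
pull 1542 c [442.7 -34.3] size [11.9 82.7] ang 7.6 z 0.0594
shift cm [9.71 0.31 0.1 ] turn 0.1 cur y ang 97.6 q6 -1.89 tilt 0.35
```

Request:
send_rows:
  rows:
    - [0,[4.9,0.15,0],0]
    - [0,[4.7,0.15,0],0]
    - [0,[0,0,4],0]
    - [0,[0,0,4],0]
    - [0,[0,0,0.9],0]
    - [0,[0,0,0],0]

```text
t: 9.48
tool_pos: [0.4086, -0.0309, 0.0386]
tool_rot: [0.209, -3.132, -0.001]
contact_force: [-0.2, 0.2, 0.6]
opening: 0.0003
grip_force: 0.0
```

Request:
send_rows:
  rows:
    - [0,[-1,0,0],0]
    - [0,[-1.5,0,0],0]
    - [0,[-2,0,0],0]
    - [0,[-2,0,0],0]
    - [0,[-2,0,0],0]
    - [0,[-1.5,0,0],0]
    - [0,[-1,0,0],0]
    - [0,[-0.5,0,0],0]
    - [0,[0,0,0],0]

```text
t: 10.6
tool_pos: [0.5236, -0.0156, 0.0394]
tool_rot: [-0.209, 3.134, 0.0]
contact_force: [-0.1, 0.6, -0.6]
opening: -0.0
grip_force: 0.0
```

Run:
```python
from h import *
t=ctrl.get_image("top"); w=cloud(t);x,y,z=w[...,0],w[...,1],w[...,2]
plan(.5,-.02,.04,97.5)
b=ctrl.get_image("wrist"); save(b,"w4.png",1.2)
w=cloud(b);x,y,z=w[...,0],w[...,1],w[...,2]
m=(z>.056)&(z<.08)&(x>.45)&(x<.62)&(abs(y+.02)<.1); rect("front",w[m])
```

```text
shift cm [ 2.36 -0.12 -0.07] turn 0.1 cur y ang 97.6 q6 -1.88 tilt 0.03
front 2072 c [531.1 -14.6] size [40.8 99.5] ang 7.5 z 0.0684
```

Request:
send_rows:
  rows:
    - [0,[-0.5,0,0],0]
    - [0,[-0.4,0,0],0]
    - [0,[-0.4,0,0],0]
    - [0,[0,0,0],0]

```text
t: 11.2
tool_pos: [0.5365, -0.014, 0.0393]
tool_rot: [-0.209, 3.134, -0.0]
contact_force: [-0.5, -0.4, -0.5]
opening: -0.0001
grip_force: 0.0
```

Run:
```python
from h import *
b=ctrl.get_image("wrist"); save(b,"w5.png",1.2)
```

```text
(no output)
```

View pics/w5.png

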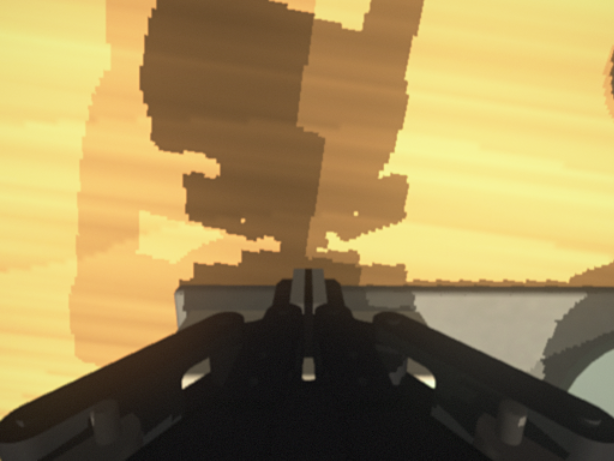

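The wrist view shows the closed fingers pushing the pull. The drawer is hidden under the gripper and the station's front edge is at row 287. I'll keep going until the force rises.

Request:
send_rows:
  rows:
    - [0,[-0.3,0,0],0]
    - [0,[-0.3,0,0],0]
    - [0,[0,0,0],0]

```text
t: 11.62
tool_pos: [0.5371, -0.0139, 0.0391]
tool_rot: [0.21, -3.12, 0.001]
contact_force: [-21.5, -3.0, 17.2]
opening: 0.0002
grip_force: 10.8
```

Request:
send_rows:
  rows:
    - [0,[-0.2,0,0],0]
    - [0,[-0.2,0,0],0]
    - [0,[0,0,0],0]

```text
t: 12.0
tool_pos: [0.5371, -0.0139, 0.0391]
tool_rot: [0.21, -3.109, 0.001]
contact_force: [-37.3, -5.1, 29.1]
opening: -0.0002
grip_force: 19.0
```

Request:
send_rows:
  rows:
    - [0,[2,0,0],0]
    - [0,[3,0,0],0]
    - [4,[0,0,-5],0]
    - [6,[0,0,-5],0]
    - [6,[0,0,-5],0]
    - [6,[0,0,0],0]

```text
t: 12.75
tool_pos: [0.4998, -0.0199, 0.1954]
tool_rot: [-0.209, 3.123, -0.005]
contact_force: [-0.5, 0.3, -0.2]
opening: 0.06
grip_force: 0.0
```

Run:
```python
from h import *
t=ctrl.get_image("top"); w=cloud(t);x,y,z=w[...,0],w[...,1],w[...,2]; np.save("top3.npy",t,allow_pickle=True)
m=(z>.046)&(z<.06)&(np.hypot(x-.384,y+.324)<.05); rect("bar",w[m])
m=(z>.015)&(z<.03)&(np.hypot(x-.384,y+.324)<.05); rect("disc",w[m])
plan(.384,-.324,.19,82.8)
```

```text
bar 102 c [ 383.7 -323.3] size [17.9 63.6] ang 85.0 z 0.0541
disc 394 c [ 383.8 -325.3] size [87.1 81.7] ang 89.8 z 0.0221
shift cm [ 15.36 -28.64   0.19] turn 14.8 cur y ang 97.6 q6 -1.89 tilt 0.36
```

Request:
send_rows:
  rows:
    - [6,[2.55,-4.75,0],0]
    - [6,[2.55,-4.75,0],0]
    - [6,[2.55,-4.75,0],0]
    - [6,[2.55,-4.75,0],0]
    - [6,[2.55,-4.75,0],0]
    - [6,[2.55,-4.75,0],7.4]
    - [6,[0,0,0],7.4]
    - [6,[0,0,0],0]

```text
t: 13.8
tool_pos: [0.3818, -0.322, 0.1872]
tool_rot: [-0.196, -3.133, -0.004]
contact_force: [0.5, 1.1, -0.1]
opening: 0.0602
grip_force: 0.0
```

Run:
```python
from h import *
t=ctrl.get_image("wrist"); w=cloud(t);x,y,z=w[...,0],w[...,1],w[...,2]; save(t,"w6.png",1.2)
m=(z>.046)&(z<.06)&(np.hypot(x-.384,y+.324)<.05); rect("bar",w[m])
m=(z>.015)&(z<.03)&(np.hypot(x-.384,y+.324)<.06); rect("disc",w[m])
plan(.384,-.324,.03,82.8)
```

```text
bar 912 c [ 386.5 -323.2] size [15.5 63.3] ang 83.1 z 0.0551
disc 3526 c [ 387.  -323.5] size [86.2 87.4] ang 84.5 z 0.0224
shift cm [-0.25 -0.24 15.75] turn 0.2 cur y ang 83.0 q6 -2.3 tilt 0.15
```

Request:
send_rows:
  rows:
    - [5,[-0.45,-0.17,3],0]
    - [5,[0,0,4],0]
    - [5,[0,0,4],0]
    - [5,[0,0,2.5],0]
    - [5,[0,0,1.5],0]
    - [5,[0,0,1.0],0]
    - [5,[0,0,0],0]

```text
t: 14.72
tool_pos: [0.387, -0.3242, 0.029]
tool_rot: [-0.195, -3.135, -0.001]
contact_force: [0.1, 0.7, -0.0]
opening: 0.0501
grip_force: 0.0
```

Run:
```python
from h import *
plan(.3862,-.3234,.027,83)
t=np.load("top3.npy",allow_pickle=True).item(); w=cloud(t);x,y,z=w[...,0],w[...,1],w[...,2]
m=(z>.062)&(z<.08)&(x>.5)&(x<.575)&(abs(y+.01)<.1); rect("shut front",w[m])
m=(z>.110)&(z<.135)&(np.hypot(x-.593,y-.192)<.07); rect("collar",w[m])
```

```text
shift cm [0.09 0.07 0.2 ] turn -0.1 cur y ang 82.9 q6 -2.29 tilt 0.03
shut front 0 c [0. 0.] size [0. 0.] ang 0.0 z nan
collar 661 c [593.7 191.7] size [103.3 102.5] ang 26.7 z 0.1194
  return _methods._mean(a, axis=axis, dtype=dtype,
  ret = ret.dtype.type(ret / rcount)
```

Request:
send_rows:
  rows:
    - [0,[0.1,0.05,0.1],0]
    - [0,[0,0,0],0]
    - [0,[0,0,0],0]
    - [0,[0,0,0],0]
    - [0,[0,0,0],0]
    - [0,[0,0,0],0]
    - [0,[0,0,-3],0]
    - [0,[0,0,-5],0]
    - [0,[0,0,-6],0]
    - [0,[0,0,-6],0]
  newtons: 70

```text
t: 15.98
tool_pos: [0.3852, -0.323, 0.2285]
tool_rot: [-0.196, -3.134, -0.003]
contact_force: [0.1, -1.6, -1.7]
opening: 0.0147
grip_force: 69.3
```

Run:
```python
from h import *
plan(.55,-.05,.26,-2.4)
t=ctrl.get_image("top"); w=cloud(t);x,y,z=w[...,0],w[...,1],w[...,2]
m=(z>.056)&(z<.08)&(x>.48)&(x<.575)&(abs(y+.01)<.1); rect("shut front",w[m])
m=(z>.076)&(z<.088)&(x>.5)&(x<.75)&(y<.05)&(y>-.12); rect("housing",w[m]); np.save("top4.npy",t,allow_pickle=True)
```

```text
shift cm [-12.94  29.15  -3.13] turn 85.2 cur y ang 82.8 q6 -2.29 tilt 0.14
shut front 233 c [559.3 -13.1] size [ 30.9 124.1] ang 0.1 z 0.0701
housing 1374 c [635.   -7.1] size [151.9 125.1] ang 6.1 z 0.0815
```

Request:
send_rows:
  rows:
    - [0,[-1.42,5.37,-0.2],0]
    - [0,[-1.42,5.37,-0.2],0]
    - [0,[-1.42,5.37,-0.2],0]
    - [0,[-1.42,5.37,-0.2],0]
    - [0,[-1.42,5.37,-0.2],0]
    - [0,[-1.42,5.37,-0.2],0]
    - [0,[-1.42,5.37,-0.2],0]
    - [0,[-1.42,5.37,0],0]
    - [0,[-1.42,5.37,0],0]
    - [0,[-1.42,5.37,0],0]

```text
t: 17.27
tool_pos: [0.5936, 0.193, 0.2405]
tool_rot: [-0.196, -3.134, 0.001]
contact_force: [1.0, -0.4, -1.6]
opening: 0.0148
grip_force: 69.5
```

Request:
send_rows:
  rows:
    - [0,[0,0,0],10]
    - [0,[0,0,0],10]
    - [0,[0,0,0],10]
    - [0,[0,0,0],10]
    - [0,[0,0,0],10]
    - [0,[0,0,0],10]
    - [0,[0,0,0],10]
    - [0,[0,0,0],10]
    - [0,[0,0,0],5.2]
    - [0,[0,0,0],0]

```text
t: 18.52
tool_pos: [0.5932, 0.1912, 0.2406]
tool_rot: [-2.265, -2.176, 0.003]
contact_force: [-0.6, 0.3, -1.5]
opening: 0.0146
grip_force: 69.8
```

Run:
```python
from h import *
plan(.5937,.1917,.18,-2.4)
t=ctrl.get_image("wrist"); save(t,"w7.png",1.2); np.save("w7.npy",t,allow_pickle=True)
w=cloud(t);x,y,z=w[...,0],w[...,1],w[...,2]
m=(z>.110)&(z<.135)&(np.hypot(x-.593,y-.192)<.07); rect("collar",w[m])
m=(z>.24)&(z<.29)&(np.hypot(x-.593,y-.192)<.07); rect("bar/disc",w[m])
```

```text
shift cm [0.05 0.07 6.05] turn 0.1 cur y ang -2.3 q6 0.23 tilt 0.14
collar 1930 c [599.4 222.4] size [ 46.9 103.1] ang 83.7 z 0.1218
bar/disc 7616 c [589. 196.] size [60.8 65.8] ang 53.9 z 0.2665
```

View pics/w7.png

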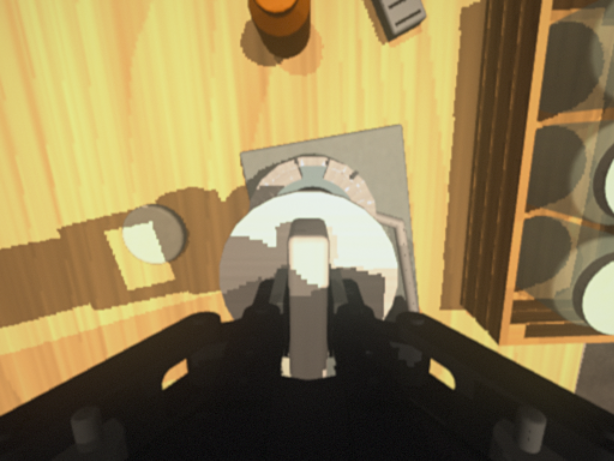

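The wrist view shows the lid's bar gripped at (308,290). Behind it the collar arc has a notch at about (313,170) between thin ribs and the thick vent rib at (355,173), to the clockwise side. I'll fit circles to both and get the notch bearing.

Run:
```python
from h import *
from scipy.optimize import least_squares as ls
t=np.load("w7.npy",allow_pickle=True).item(); w=cloud(t);x,y,z=w[...,0],w[...,1],w[...,2]
def fit(m,rad,cond,n):
    m=cv2.morphologyEx(m.astype(np.uint8),cv2.MORPH_OPEN,np.ones((3,3)))
    c=max(cv2.findContours(m,0,1)[0],key=cv2.contourArea)[:,0]
    P=w[c[:,1],c[:,0]]; P=P[cond(P)]
    f=lambda p:np.hypot(P[:,0]-p[0],P[:,1]-p[1])-rad
    s=ls(f,[.5937,.1917],loss="soft_l1",f_scale=.001); print(n,len(P),s.x.round(4),"rms",np.std(f(s.x)).round(4),"z",np.nanmedian(P[:,2]).round(4)); return s.x
m=(z>.117)&(z<.130)&(np.hypot(x-.593,y-.192)<.07)
c=fit(m,.052,lambda P:(np.hypot(P[:,0]-.5937,P[:,1]-.1917)>.049),"collar")
m=(z>.229)&(z<.242)&(np.hypot(x-.593,y-.192)<.06)
d=fit(m,.044,lambda P:(np.hypot(P[:,0]-.5937,P[:,1]-.1917)>.041)&(P[:,1]>.196),"disc")
m=(z>.262)&(z<.275)&(np.hypot(x-.593,y-.192)<.05); rect("bar top",w[m])
# ribs: darkness around rim
g=t["frame"].astype(int).sum(-1)
rr=np.hypot(x-c[0],y-c[1]); th=np.degrees(np.arctan2(y-c[1],x-c[0]))
for a in range(30,125,2):
    k=(abs(th-a)<1)&(rr>.046)&(rr<.0515)&(z>.117); k2=(abs(th-a)<1)&(rr>.0375)&(rr<.044)
    print(a,int(g[k].mean()) if k.any() else 0, np.nanmedian(z[k]).round(4) if k.any() else 0, np.nanmedian(z[k2]).round(3) if k2.any() else 0,end=" | ")
```

```text
collar 155 [0.5959 0.1932] rms 0.0011 z 0.1218
disc 205 [0.5931 0.1907] rms 0.0004 z 0.2325
bar top 4580 c [595.1 192.8] size [39.5 61.7] ang 17.5 z 0.2663
30 614 0.1215 0.123 | 32 615 0.1219 0.232 | 34 608 0.1216 0.233 | 36 627 0.1219 0.233 | 38 641 0.1218 0.123 | 40 619 0.1215 0.233 | 42 606 0.1218 0.233 | 44 599 0.1221 0.233 | 46 493 0.1231 0.232 | 48 364 0.1237 0.232 | 50 524 0.122 0.232 | 52 617 0.1222 0.232 | 54 614 0.1219 0.232 | 56 627 0.1215 0.231 | 58 633 0.1219 0.233 | 60 625 0.1217 0.232 | 62 612 0.1217 0.233 | 64 609 0.1215 0.177 | 66 619 0.1221 0.232 | 68 617 0.1224 0.233 | 70 623 0.1218 0.232 | 72 539 0.1226 0.233 | 74 415 0.1226 0.233 | 76 585 0.1223 0.233 | 78 640 0.1217 0.233 | 80 614 0.1218 0.233 | 82 597 0.1224 0.233 | 84 597 0.1217 0.233 | 86 606 0.1222 0.233 | 88 610 0.1221 0.234 | 90 614 0.1219 0.233 | 92 601 0.1214 0.233 | 94 612 0.122 0.233 | 96 661 0.1214 0.233 | 98 640 0.1221 0.234 | 100 490 0.1222 0.233 | 102 441 0.1239 0.233 | 104 563 0.1219 0.233 | 106 609 0.1219 0.233 | 108 611 0.1221 0.232 | 110 611 0.122 0.233 | 112 602 0.1224 0.233 | 114 606 0.1215 0.233 | 116 614 0.122 0.233 | 118 607 0.1214 0.233 | 120 604 0.1219 0.233 | 122 594 0.1217 0.233 | 124 595 0.1218 0.233 |
```

Notch bearing is 87.7° and the vent rib is at 48°, so the station is turned by 7.6–8°. The wrist camera agrees with the TCP, while the top camera is off by about 2.5 mm everywhere. I'll correct and lower to just above the collar.

Request:
send_rows:
  rows:
    - [0,[0.22,0.24,2],0]
    - [0,[0,0,2.5],0]
    - [0,[0,0,2],0]
    - [0,[0,0,1.2],0]
    - [0,[0,0,0.4],0]
    - [0,[0,0,0],0]

```text
t: 19.32
tool_pos: [0.5966, 0.1935, 0.1615]
tool_rot: [2.266, 2.175, 0.001]
contact_force: [-0.7, 0.2, -2.2]
opening: 0.0148
grip_force: 69.9
```

Run:
```python
from h import *
from scipy.optimize import least_squares as ls
plan(.5957,.1932,.15,-2.3)
t=ctrl.get_image("wrist"); w=cloud(t);x,y,z=w[...,0],w[...,1],w[...,2]; save(t,"w8.png",1.2)
def fit(m,rad,cond,n):
    m=cv2.morphologyEx(m.astype(np.uint8),cv2.MORPH_OPEN,np.ones((3,3)))
    c=max(cv2.findContours(m,0,1)[0],key=cv2.contourArea)[:,0]
    P=w[c[:,1],c[:,0]]; P=P[cond(P)]
    f=lambda p:np.hypot(P[:,0]-p[0],P[:,1]-p[1])-rad
    s=ls(f,[.5957,.1932],loss="soft_l1",f_scale=.001); print(n,len(P),s.x.round(4),"rms",np.std(f(s.x)).round(4),"z",np.nanmedian(P[:,2]).round(4)); return s.x
R0=lambda P:np.hypot(P[:,0]-.5957,P[:,1]-.1932)
fit((z>.117)&(z<.130)&(np.hypot(x-.595,y-.193)<.07),.052,lambda P:(R0(P)>.0495)&(P[:,1]>.2),"collar")
fit((z>.140)&(z<.165)&(np.hypot(x-.595,y-.193)<.06),.044,lambda P:(R0(P)>.0415)&(P[:,1]>.2),"disc")
```

```text
shift cm [-0.03 -0.08  1.15] turn -0.1 cur y ang -2.4 q6 0.24 tilt 0.04
collar 209 [0.596  0.1934] rms 0.0004 z 0.1217
disc 193 [0.5966 0.193 ] rms 0.0003 z 0.1534
```

View pics/w8.png

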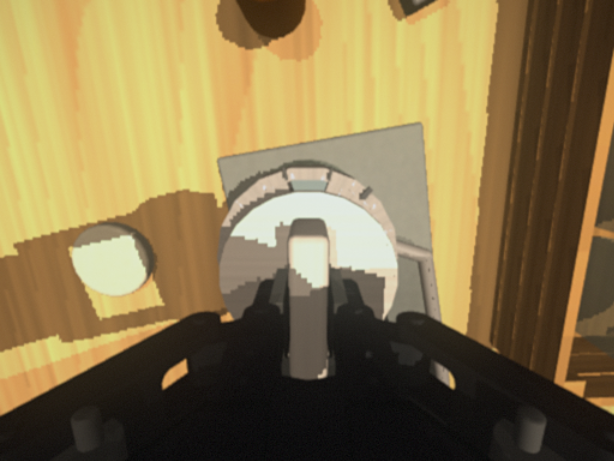

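The collar centre (596.0,193.4) and lid disc centre (596.6,193.0) agree within 1 mm. The picture shows the notch at (308,180) straight above the bar at (308,290). Lowering gently.

Request:
send_rows:
  rows:
    - [0,[0.03,-0.05,0.4],0]
    - [0,[0,0,0.4],0]
    - [0,[0,0,0.4],0]
    - [0,[0,0,0.3],0]
    - [0,[0,0,0],0]

```text
t: 20.0
tool_pos: [0.5956, 0.1937, 0.1458]
tool_rot: [-2.266, -2.175, 0.001]
contact_force: [0.1, 0.2, -1.5]
opening: 0.0147
grip_force: 70.0
```

Request:
send_rows:
  rows:
    - [0,[0,0,0.3],0]
    - [0,[0,0,0.3],0]
    - [0,[0,0,0.2],0]
    - [0,[0,0,0],0]

```text
t: 20.5
tool_pos: [0.596, 0.1938, 0.1388]
tool_rot: [2.266, 2.175, 0.001]
contact_force: [-1.5, 1.3, 4.2]
opening: 0.0146
grip_force: 70.7
```

Request:
send_rows:
  rows:
    - [0,[0,0,0.2],0]
    - [0,[0,0,0.2],0]
    - [0,[0,0,0],0]
    - [0,[0,0,0],0]

```text
t: 21.0
tool_pos: [0.5961, 0.1938, 0.1349]
tool_rot: [2.266, 2.175, 0.001]
contact_force: [-2.3, -0.5, 6.1]
opening: 0.0147
grip_force: 70.9
```

Request:
send_rows:
  rows:
    - [0,[0,0,0.2],0]
    - [0,[0,0,0],0]
    - [0,[0,0,0],0]

```text
t: 21.38
tool_pos: [0.5961, 0.1939, 0.1348]
tool_rot: [2.266, 2.175, 0.001]
contact_force: [-7.5, -1.8, 13.7]
opening: 0.0148
grip_force: 72.0
```

The lid is bottomed: z stopped and the force rose. Turning clockwise.

Request:
send_rows:
  rows:
    - [0,[0,0,0],4]
    - [0,[0,0,0],4]
    - [0,[0,0,0],4]
    - [0,[0,0,0],4]
    - [0,[0,0,0],4]
    - [0,[0,0,0],0]

```text
t: 22.12
tool_pos: [0.5977, 0.1934, 0.1348]
tool_rot: [2.608, 1.746, 0.006]
contact_force: [-1.3, -1.8, 9.9]
opening: 0.0147
grip_force: 71.5
```

Run:
```python
from h import *
plan(.596,.1934,.1348,-42.3)
print(ctrl.get_obs()["wrist_torque"].round(2))
t=ctrl.get_image("wrist"); w=cloud(t);x,y,z=w[...,0],w[...,1],w[...,2]; np.save("w9.npy",t,allow_pickle=True)
m=(z>.155)&(np.hypot(x-.596,y-.193)<.045)&(z<.175); rect("bar",w[m])
```

```text
shift cm [-0.07 -0.16  0.  ] turn 19.9 cur y ang -22.4 q6 0.59 tilt 0.28
[-0.42  0.45 -0.08]
bar 5253 c [599.9 194.4] size [43.3 60.7] ang 2.3 z 0.1607
```

Request:
send_rows:
  rows:
    - [0,[0,-0.1,0.05],4]
    - [0,[0,0,0],4]
    - [0,[0,0,0],4]
    - [0,[0,0,0],4]
    - [0,[0,0,0],4]
    - [0,[0,0,0],0]
    - [0,[0,0,0],0]

```text
t: 23.05
tool_pos: [0.5971, 0.1936, 0.1349]
tool_rot: [2.872, 1.267, 0.008]
contact_force: [-0.8, -2.6, 11.5]
opening: 0.0148
grip_force: 71.7
```

Run:
```python
from h import *
plan(.596,.1934,.1348,-42.3)
t=ctrl.get_image("wrist"); s=ctrl.get_image("side"); w=cloud(t);x,y,z=w[...,0],w[...,1],w[...,2]
g=cv2.resize(s["frame"][100:240,200:340],(384,384),interpolation=2)
cv2.imwrite("pics/c9.png",np.hstack([cv2.resize(t["frame"],(416,384)),g])[...,::-1])
m=(z>.120)&(z<.133)&(np.hypot(x-.596,y-.193)<.042); print("disc z",np.median(z[m]))
w=cloud(s);x,y,z=w[...,0],w[...,1],w[...,2]
m=(z>.056)&(z<.079)&(x>.48)&(x<.59)&(y>-.1)&(y<.06); rect("front",w[m])
m=(z>.076)&(z<.088)&(x>.5)&(x<.75)&(y<.06)&(y>-.12); rect("housing",w[m])
```

```text
shift cm [-0.09 -0.07  0.01] turn -0.1 cur y ang -42.4 q6 0.94 tilt 0.32
disc z 0.1278054322121803
front 217 c [566.6 -10.5] size [ 43.7 130.9] ang 1.0 z 0.069
housing 1013 c [636.9  -3.5] size [150.6 131.4] ang 5.3 z 0.0822
```

View pics/c9.png

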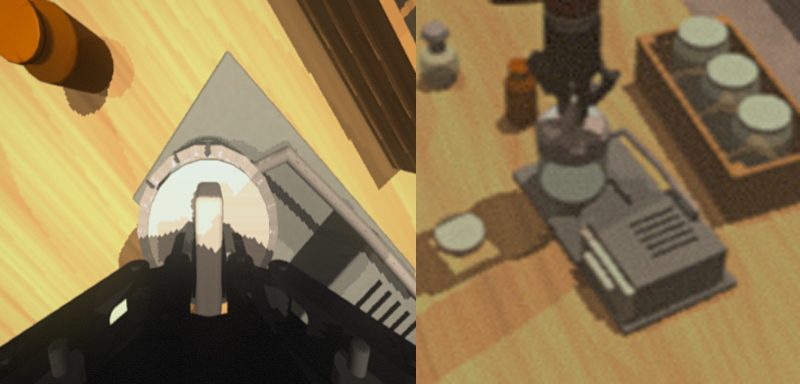

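The left half shows the bar (208,240) pointing at the vent rib (208,150). The right half shows the drawer shut against the housing. The disc top is at 128 mm, so the lid is fully pressed and at the vent mark.

```bash
python3 -c "
from station import ctrl
print(ctrl.finish_job())"
```

```text
the job is handed in; nothing more can be done
None
```

I handed the job in at about 23 s: the cartridge is in the shut drawer, and the lid is pressed down, turned to the vent mark and still gripped. The hand-in call returned no verdict.

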